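# Clear the saw's chip box, latch its hatch and reset the interlock with the key

## Task

The bench saw has tripped because wooden offcuts have dropped onto the screen and deck of its chip box: take every one of them off and put them in the scrap bin. Then close the hatch fully and turn its wing knob clockwise to the stop so that the tongue catches under the frame. Last, reset the interlock: push the key fully into the keyhole on the chip box, turn it clockwise to its stop and back home, draw it out and stand it back in its slot in the wooden key block, leaving the other things on the bench where they are.

Things in the scene. Friction and masses are not known exactly. Their poses are not given: they have to be found in the camera images.
- chip_box: Fixed low grey steel box, 305 (x) x 250 (y) x 75 mm high, yaw within 0.12. Origin: centre of its underside; x points away from the robot, y left. Left part of its top: a shallow open well (see point screen). Right part, y -125 to -20: flat deck at z = 75 with the keyhole plate; the deck's left edge overhangs the well and is the frame under which the tongue swings.
- screen (a point): Centre of the well's floor (the slotted screen on which most offcuts lie), z = 57 mm over the bench, at x 0, y 45 in the box's frame. The well is 285 (x) x 130 (y) mm and 18 mm deep to its rim at z = 75, so the offcuts stick out and the hatch cannot shut over them.
- hatch (a joint): Hatch hinge, rad: 0 = shut flat on the rim, starts open at 1.6 to 1.9 (1.57 = upright). Bright metal sheet 300 (x) x 147 x 5 mm standing on the left of the well; its outer face looks left (+y) while open, up when shut. Push that face near the free edge to the right, over and down. Stiff: stays at any angle; takes about 1 to 8 N at the free edge, down to the last millimetre.
- hatch_hinge (a point): On the hinge axis at the middle of the hatch: x 0, y 117, z 78.5 mm in the box's frame. The axis runs along the box's x.
- hatch_edge (a point): Middle of the hatch's free edge on the outer face, 147 mm from the hinge axis. Turns with the hatch: z is the outer face's normal (up when shut), -y points from the hinge to the free edge, x is the box's x.
- wing_knob (a joint): Turn of the wing knob near the hatch's free edge, rad: starts at 0 to 0.2 (unlatched, wing along the hinge axis), grows clockwise seen from the outer face, stop at 1.5 (latched: wing across the edge, the hidden tongue under the deck's edge holds the hatch down). Stays where it is left; about 0.06 N m.
- wing_grip (a point): On the knob's axis, middle of the black wing: 64 mm long (point x), 10 mm thick (point y), 24 mm high (12 above, 12 below this point); its underside is 9 mm off the hatch, on a hub 24 mm across. Turns with the knob; z points away from the hatch. With the hatch shut: x 0, y 2, z 102 mm in the box's frame, hatch face at z = 81.
- keyhole (a point): Middle of the keyhole's mouth, on a square 56 mm bright plate on the deck: x -75, y -78, z 81 mm in the box's frame, same axes as the box. Slot 28.5 mm long (along y), 9.5 mm wide (along x), through the 6 mm plate. The key's 24 mm bit passes only in line with the slot; once turned it is caught under the plate.
- lock_rotor (a joint): Turn of the slotted rotor under the keyhole plate, rad: 0 = home (in line with the keyhole), grows clockwise from above, stop at 1.05. Hard stops both ways, no spring, stays where left, about 0.06 N m. The key has up to 0.15 rad of play in it each way, so turn the key 0.1 to 0.2 past, until it stops. The key comes out only at home.
- key: Loose plain steel key, 90 g, upright in the key block, bit down. Origin: centre of the underside of its collar (32 mm across, 6 mm thick), which rests on block or keyhole plate; z up. Flat round grip 42 mm across (y), 8 mm thick (x), z 6 to 47 mm (solid to z 36, y -17 to 17). Below: 7 mm round neck, then from z -9 to -22 the bit, 24 (y) x 5 (x) mm, its last 5 mm tapered to 17 x 3. Half a turn about z makes no difference.
- key_block: Fixed dark hardwood block 56 (x) x 90 (y) x 36 mm on a thin cork pad, top at z = 39 mm. Origin: centre of its underside.
- block_slot (a point): Middle of the mouth of the block's slot on its top face, 39 mm over the bench. Slot 29 mm long (y) x 10 mm wide (x), 28 mm deep; axes are the block's.
- scrap_bin: Fixed grey plastic open bin, 180 (x) x 160 (y) x 90 mm high outside, walls and floor 4 to 5 mm, rim about 8 mm wider all round at the top. Origin: centre of its underside. A tall fixed drawer cabinet, 0.27 m high, stands behind it: front at x = 0.72 m, from y = -0.06 m to the right; keep clear of its near corner.
- offcut_long: Loose offcut of light wood, 45 (x) x 110 (y) x 32 mm high, 0.12 kg. Origin: centre of its underside. It may be absent.
- offcut_pale: Loose offcut of pale wood, 40 (x) x 85 (y) x 40 mm high, 0.1 kg. Origin: centre of its underside. It may be absent.
- offcut_dark_0: Loose offcut of dark wood, 50 (x) x 75 (y) x 51 mm high, 0.12 kg. Origin: centre of its underside. It may be absent.
- offcut_dark_1: A second offcut like offcut_dark_0, on the deck behind the keyhole. It may be absent.
- screw_jar: White jar with a red lid, 63 mm across, 87 mm high, standing to the right of the scrap bin; leave it. Origin: centre of its underside.
- white_pot: White pot, 65 mm across, 73 mm high, on the bench to the left of the hatch; leave it. Origin: centre of its underside.
- tape_electrical: Small black roll of tape, 57 mm across, 19 mm high, on the bench to the left of the hatch; leave it. Origin: centre of its underside.
Mind the look-alikes: they are no part of the job. What is shaped like the offcut_dark_0 but purple is not meant. What is shaped like the offcut_long but yellow is not meant.

How it is judged:
On the way, in this order (a step that is already met when the one before it is completed fails the run):
1. every offcut lies in the scrap bin (x of offcut_long in the frame of scrap_bin between -0.088 and 0.088 m and y of offcut_long in the frame of scrap_bin between -0.078 and 0.078 m and z of each of offcut_long, offcut_pale, offcut_dark_0, offcut_dark_1 in the frame of scrap_bin below 0.088 m and x of offcut_pale in the frame of scrap_bin between -0.088 and 0.088 m and y of offcut_pale in the frame of scrap_bin between -0.078 and 0.078 m and x of offcut_dark_0 in the frame of scrap_bin between -0.088 and 0.088 m and y of offcut_dark_0 in the frame of scrap_bin between -0.078 and 0.078 m and x of offcut_dark_1 in the frame of scrap_bin between -0.088 and 0.088 m and y of offcut_dark_1 in the frame of scrap_bin between -0.078 and 0.078 m), for 0.2 s.
2. the hatch is shut (value of joint hatch below 0.04 rad), for 0.2 s.
3. the wing knob is turned to its latched stop with the hatch shut (value of joint hatch below 0.04 rad and value of joint wing_knob above 1.3 rad), for 0.2 s.
4. the key is fully in the keyhole, lock still at home (all of step 3 and horizontal distance between key and keyhole below 0.006 m and z of key in the frame of keyhole between -0.005 and 0.005 m and value of joint lock_rotor below 0.15 rad), for 0.2 s.
5. the key, fully in, has turned the lock to its stop (all of step 3 and horizontal distance between key and keyhole below 0.006 m and z of key in the frame of keyhole between -0.005 and 0.005 m and value of joint lock_rotor above 0.97 rad), for 0.1 s.
6. the key, still in, has turned the lock back home (all of step 3 and horizontal distance between key and keyhole below 0.006 m and z of key in the frame of keyhole between -0.005 and 0.005 m and value of joint lock_rotor below 0.08 rad), for 0.1 s.
At the end, for the whole second after the job is handed in: Offcuts inside the bin, below its rim; hatch shut within 0.04 rad; wing knob past 1.3 rad; lock home within 0.08 rad; key at rest upright (0.12 rad) in the key block, collar on the block (5 mm in height, 8 mm sideways) (all of step 1 and all of step 3 and value of joint lock_rotor below 0.08 rad and horizontal distance between key and block_slot below 0.008 m and z of key in the frame of block_slot below 0.005 m and angle between key's own z axis and vertical below 0.12 rad and linear speed of key below 0.02 m/s); the robot touches nothing.
It fails at once if a bystander (screw jar, white pot or roll of tape) was pushed more than 3 cm (distance of any of screw_jar, white_pot, tape_electrical from where it was at the start of the episode above 0.03 m).
Of offcut_long, offcut_pale, offcut_dark_0, offcut_dark_1 only 2 to 4 are there at a start; the rules pass over those that are not, and their reading is None.
At some moment in a run one of offcut_long, offcut_pale, offcut_dark_0, offcut_dark_1 may be knocked a few centimetres aside while the robot is not near it.
It also fails if it takes over 200 s, if anything falls off the work surface, if the arm or the gripper's body presses on something with over 40 N, if the wrist force passes 120 N, or if a joint passes its speed limit or range.

## Robot

A 6-joint arm with a two-finger parallel gripper is mounted at the origin on a cart in front of the work surface, level with it; the furniture and walls round the work are solid. World frame = base frame: x ahead of the robot, y to its left, z up, the work surface at z = 0. Lengths are in m, angles in rad, forces in N, time in s.
With the tool pointing down it reaches from about 0.275 to 0.875 m from the base axis. Payload 12.5 kg.
Tool frame: the origin (TCP) lies on the centre line of the jaws, within the pads' length; the fingertips stand r.finger_overhang ahead of it and the grasp point (between the pads) lies 3 mm ahead of it (r.finger_overhang is the distance from the TCP to the fingertips, in m); z points along the fingers, y is the direction in which the jaws open and shut (so a half turn about z gives the same grasp; the last joint's range is limited). The gripper opens to 85 mm and grips with 20 to 120 N. Pads are 22 mm wide; open, the fingers measure 114 mm over their backs; the gripper's body (76 mm by 85 mm) begins 54 mm behind the grasp point. The pads swing forward as they close: fully open they stand 13 mm farther back than shut.
Start: joints at [1.101, 0.351, 1.652, -0, 1.139, -0.085], TCP at [0.206, 0.51, 0.253] pointing down, gripper open.
Joint ranges: [-2.75, 2.75], [-0.79, 2.1], [0.01, 2.65], [-1.57, 4.71], [0.07, 3.14], [-2.87, 2.87]. Speed limits (rad/s): [2.22, 2.22, 2.79, 3.14, 3.14, 3.14].

## Interface

Orientations are given as a unit quaternion [x, y, z, w].
In Python, from cell import r, optics gives the robot as it stands. The module is installed in compiled form; this text tells all that it offers. Calls block until the motion is done:
- r.move_to(position, orientation): joint-space move of the TCP to a pose.
- r.move_linear(position, rot=None, vel=0.15): straight line of the TCP; rot=None keeps the orientation; vel is the mean speed in m/s.
- r.set_joints(angles): joint-space move.
- r.set_gripper(opening, squeeze=None): opening from 0.0 (shut) to 1.0 (fully open); squeeze is the grip in N (None keeps the last); returns when the fingers have stopped.
- r.sleep(seconds).
- r.inverse_kinematics(position, orientation): joint angles nearest the present ones, or None.
- optics.get_image(name): name is "scene" or "top" or "wrist"; returns a dict with "pixels" (400x640x3 uint8, red, green, blue), "depth" (400x640 float32, m along the optical axis (not along the pixel's ray), 0 where there is no reading), "fx", "fy", "cx", "cy" (pixels), "camera_from_world" (4x4, takes a point from world to camera coordinates); the wrist camera has in their place "mount" (4x4, takes a point from camera to tool coordinates, whose origin is the TCP and whose axes are the flange's). Camera axes: x right, y down, z forward; pixel columns grow to the right and rows downward; lengths in m; the calibration is good to about 2 mm. A picture is of the moment at which its call begins: read the wrist's pose just before it.
A pose or a line that the arm cannot do raises r.PlanningError and nothing moves.
- r.hand_in(): hands the job in, once; it reports no verdict.
Readings, each from a call of its own:
- r.current_t(): time.
- r.current_q(): joint angles.
- r.current_qvel(): joint speeds.
- r.current_effort(): joint torques, N m.
- r.current_tool_pos(): TCP position.
- r.current_ee_rot(): TCP orientation.
- r.current_contact_force(): force on the tool from outside, world axes, zero at the start.
- r.current_torque(): the same for the moment, N m.
- r.current_opening(): opening from 0.0 (shut) to 1.0 (fully open).
Only numpy, scipy, OpenCV 4.12 (cv2) and the standard library are available. Lean on these libraries where they do the work, as an engineer would, in place of code of your own. Each camera call takes 0.05 s, during which the arm holds its last target. There are 200 camera calls.

## Working session

There is one attempt and no reset: what is moved stays moved. The work goes in short steps, each a Python script; the robot and the scene stay as the last script left them, time stands still between calls to the robot, and variables do not carry over. Pictures are saved under pics/ and viewed, about 12 in all and at most 16, crops included, and the job is handed in when it is done.

```bash
mkdir -p pics; cat > h.py <<'E'
import numpy as np, cv2
from scipy.spatial.transform import Rotation as R
from cell import r, optics
def cap(name):
    T=None
    if name=="wrist":
        p=np.array(r.current_tool_pos()); q=R.from_quat(r.current_ee_rot()).as_matrix()
        T=np.eye(4); T[:3,:3]=q; T[:3,3]=p
    im=dict(optics.get_image(name))
    im["wfc"]=T@np.array(im["mount"]) if T is not None else np.linalg.inv(np.array(im["camera_from_world"]))
    return im
def save(im,fn,crop=None,scale=1):
    p=im["pixels"]
    if crop: p=p[crop[1]:crop[3],crop[0]:crop[2]]
    p=cv2.resize(p,None,fx=scale,fy=scale,interpolation=cv2.INTER_CUBIC) if scale!=1 else p
    cv2.imwrite("pics/"+fn,p[:,:,::-1])
def cloud(im):
    d=im["depth"]; v,u=np.mgrid[:d.shape[0],:d.shape[1]]
    P=np.stack([(u-im["cx"])/im["fx"]*d,(v-im["cy"])/im["fy"]*d,d],-1)
    W=P@im["wfc"][:3,:3].T+im["wfc"][:3,3]
    W[d<=0]=np.nan
    return W
def pix(im,u,v,z):
    ray=im["wfc"][:3,:3]@np.array([(u-im["cx"])/im["fx"],(v-im["cy"])/im["fy"],1]); o=im["wfc"][:3,3]
    return o+ray*(z-o[2])/ray[2]
def proj(im,P):
    c=np.linalg.inv(im["wfc"])@np.append(P,1); return c[0]/c[2]*im["fx"]+im["cx"],c[1]/c[2]*im["fy"]+im["cy"]
def down(a):
    "tool down, jaw (y) axis at world yaw a (mod pi)"
    y=np.array([np.cos(a),np.sin(a),0]); z=np.array([0,0,-1.]); x=np.cross(y,z)
    return R.from_matrix(np.stack([x,y,z],1)).as_quat()
E
python3 - <<'E'
from h import *
for n in ["scene","top"]:
    im=cap(n); save(im,n+"0.png"); np.save(n+"0.npy",im,allow_pickle=True)
print(r.finger_overhang,r.current_t(),r.current_ee_rot(),im["wfc"][:3,3])
print(np.round(R.from_quat(r.current_ee_rot()).as_matrix(),2))
E
```

```text
0.022 0.1 [ 1.91205755e-01  9.81549826e-01 -5.29026984e-04 -1.34388611e-04] [0.35063785 0.09082732 1.96040641]
[[-0.93  0.38 -0.  ]
 [ 0.38  0.93 -0.  ]
 [ 0.   -0.   -1.  ]]
```

View pics/scene0.png

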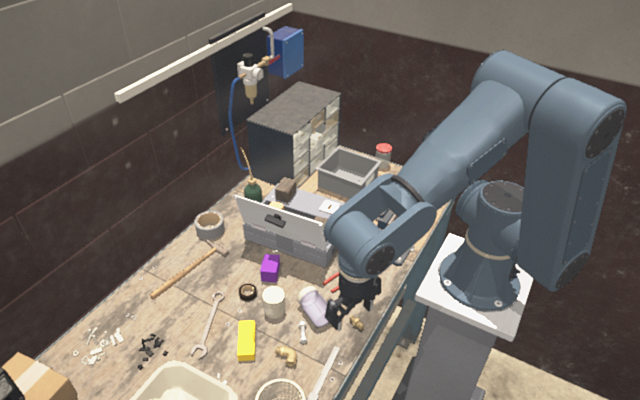

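View pics/top0.png

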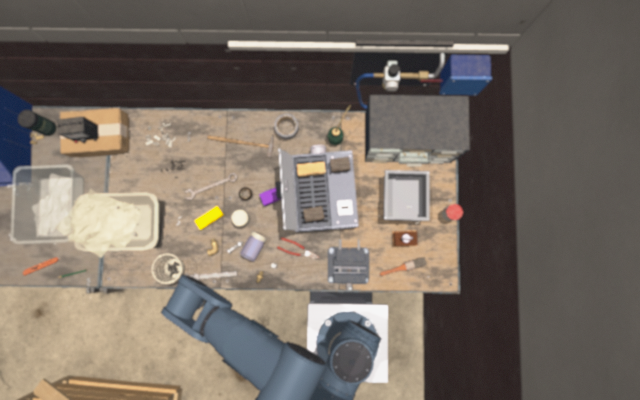

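The top view shows the chip box at px (282-357,150-230), with the bin at (407,196), the jar at (454,212) and the key block candidate at (405,239). The offcut candidates are at (310,168), (315,214) and (341,164). The purple block (269,196) and the yellow block (208,217) on the bench are look-alikes. I'll enlarge to confirm.

```bash
python3 - <<'E'
from h import *
im=np.load("top0.npy",allow_pickle=True).item()
save(im,"top0c.png",(270,140,470,290),4)
W=cloud(im)
for u,v in [(310,168),(315,214),(341,164),(345,208),(405,239),(348,264),(300,190),(312,190),(337,190),(407,196),(281,190),(454,212),(405,236),(240,218),(245,193)]: print(u,v,np.round(W[v,u],3))
E
```

```text
310 168 [0.685 0.158 0.086]
315 214 [0.501 0.135 0.102]
341 164 [0.696 0.036 0.124]
345 208 [0.528 0.018 0.084]
405 239 [ 0.411 -0.224  0.04 ]
348 264 [0.311 0.007 0.142]
300 190 [0.599 0.197 0.066]
312 190 [0.601 0.149 0.058]
337 190 [0.6   0.05  0.079]
407 196 [ 0.588 -0.239  0.007]
281 190 [0.581 0.26  0.199]
454 212 [ 0.517 -0.409  0.089]
405 236 [ 0.422 -0.222  0.054]
240 218 [0.484 0.431 0.073]
245 193 [0.593 0.426 0.002]
```

View pics/top0c.png

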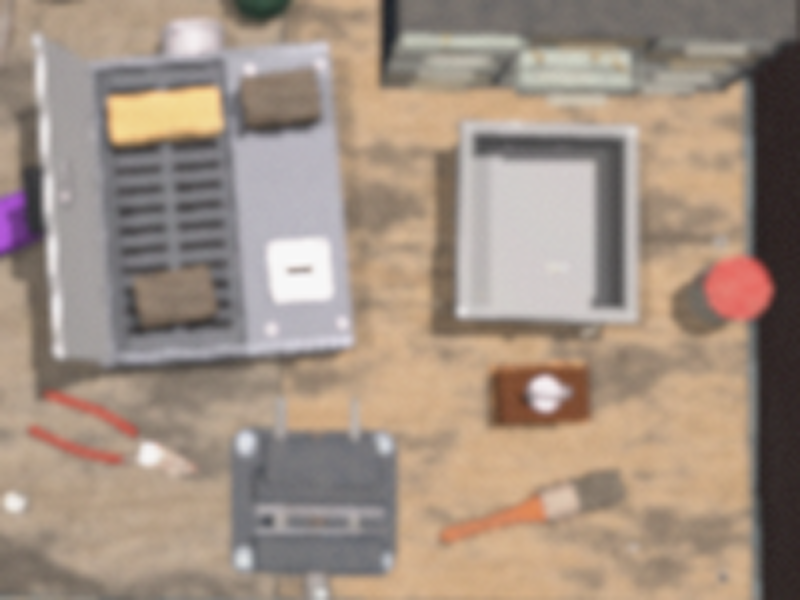

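Confirmed in the crop: there are three offcuts, a light long one at crop (166,116) and dark ones at (176,296) on the screen and (280,98) on the deck. No pale one is visible. The key stands in the red-brown block at crop (542,393), and the keyhole plate is at (300,270). Next is a close look from the wrist.

```bash
python3 - <<'E'
from h import *
p=np.array(r.current_tool_pos()); r.move_linear(p+[0,0,.15])
r.move_to([.58,.10,.45],down(0))
im=cap("wrist"); np.save("w1.npy",im,allow_pickle=True); save(im,"w1.png")
W=cloud(im)
hsv=cv2.cvtColor(im["pixels"],cv2.COLOR_RGB2HSV)
print(r.current_t(),r.current_q(),im["wfc"][:3,3])
def rect(zlo,zhi,x0,x1,y0,y1):
    m=(W[...,2]>zlo)&(W[...,2]<zhi)&(W[...,0]>x0)&(W[...,0]<x1)&(W[...,1]>y0)&(W[...,1]<y1)
    m=cv2.erode(m.astype(np.uint8),np.ones((3,3)))>0
    P=W[m]; 
    if len(P)<20: return None
    q=cv2.minAreaRect((P[:,:2]*1000).astype(np.float32)); return len(P),np.round(q[0],1),np.round(q[1],1),round(q[2],1),round(np.median(P[:,2]),4)
print("long",rect(.08,.1,.62,.75,.08,.23))
print("d0",rect(.1,.115,.43,.6,.08,.2))
print("d1",rect(.115,.14,.62,.78,-.02,.1))
E
```

```text
3.3083 [9.31122439e-02 3.08568881e-01 1.23804149e+00 1.48920812e-04
 1.59502681e+00 9.15951526e-02] [0.579528   0.17515847 0.57007394]
long (1867, array([668. , 162.9]), array([ 80.8, 129.1]), 4.9, np.float64(0.0884))
d0 (1364, array([503.7, 139.7]), array([46.3, 71.1]), 11.1, np.float64(0.1065))
d1 (1262, array([696.7,  40.5]), array([47.4, 72.9]), 8.0, np.float64(0.1243))
```

View pics/w1.png

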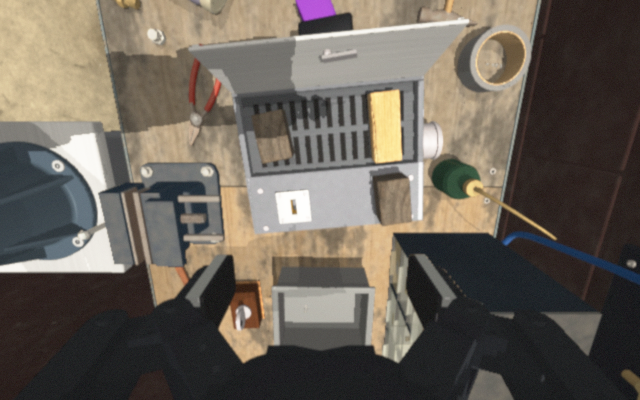

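The wrist view shows the long offcut at px (386,126), dark ones at (272,137) on the screen and (394,199) on the deck, the keyhole slot at (294,207), and the key at (241,316). I'll fit the box frame and the long offcut next.

```bash
python3 - <<'E'
from h import *
im=np.load("w1.npy",allow_pickle=True).item(); W=cloud(im)
hsv=cv2.cvtColor(im["pixels"],cv2.COLOR_RGB2HSV)
m=(hsv[...,0]>12)&(hsv[...,0]<28)&(hsv[...,1]>90)&(W[...,2]>.08)&(W[...,2]<.1)&(W[...,0]>.6)&(W[...,0]<.76)&(W[...,1]>.05)
P=W[m]; q=cv2.minAreaRect((P[:,:2]*1000).astype(np.float32)); print("long",len(P),q)
m=(abs(W[...,2]-.075)<.006)&(W[...,1]<.2)&(W[...,0]>.4)&(W[...,0]<.8)&(W[...,1]>-.06)
P=W[m]; pts=[]
for x in np.arange(.46,.73,.01):
    s=P[abs(P[:,0]-x)<.005]
    if len(s): pts.append((x,np.percentile(s[:,1],1)))
a=np.polyfit(*np.array(pts).T,1); print("right edge",a,np.std(np.polyval(a,np.array(pts)[:,0])-np.array(pts)[:,1]))
pts=[]
for y in np.arange(0,.19,.01):
    s=P[abs(P[:,1]-y)<.005]
    if len(s): pts.append((y,np.percentile(s[:,0],1),np.percentile(s[:,0],99)))
pts=np.array(pts); b=np.polyfit(pts[:,0],pts[:,1],1); c=np.polyfit(pts[:,0],pts[:,2],1); print("near",b,"far",c)
# slot + plate + key
g=hsv[...,2]
sub=im["pixels"][180:235,265:320]; cv2.imwrite("pics/slot.png",cv2.resize(sub,None,fx=8,fy=8)[:,:,::-1])
m=(W[...,2]>.07)&(W[...,2]<.09)&(hsv[...,2]>200)&(hsv[...,1]<40)&(W[...,1]<.06)&(W[...,0]<.6)
P=W[m]; print("plate",len(P),cv2.minAreaRect((P[:,:2]*1000).astype(np.float32)))
print("slot px", pix(im,294,207,.081))
E
```

```text
long 1920 ((684.0692749023438, 152.92735290527344), (44.8545036315918, 109.82781219482422), 6.874138355255127)
right edge [ 0.33941237 -0.20993472] 0.025063930944162243
near [-0.10667811  0.45870283] far [-0.01566901  0.75798801]
plate 1125 ((491.0123291015625, -97.56120300292969), (311.5326232910156, 103.59329986572266), 77.88674926757812)
slot px [0.53306411 0.01673486 0.081     ]
```

```bash
cat >> h.py <<'E'
def measure(xy,ztop,ymax=.212,rad=.09,fn=None):
    im=cap("wrist"); W=cloud(im)
    if fn: save(im,fn)
    m=(abs(W[...,2]-ztop)<.007)&(np.hypot(W[...,0]-xy[0],W[...,1]-xy[1])<rad)&(W[...,1]<ymax)
    n,l,s,_=cv2.connectedComponentsWithStats(cv2.morphologyEx(m.astype(np.uint8),cv2.MORPH_OPEN,np.ones((5,5))))
    if n<2: return None
    P=W[l==1+np.argmax(s[1:,4])]
    (c,(w,h),a)=cv2.minAreaRect((P[:,:2]*1000).astype(np.float32))
    if w>h: w,h,a=h,w,a-90
    a=(a+90)%180-90
    return np.array(c)/1000,w,h,np.radians(a),len(P)
def pick(xy,yaw,ztop,ztcp,op):
    hov=np.array([xy[0],xy[1]-.05,.36]); r.move_to(hov,down(0)); r.set_gripper(op)
    M=measure(xy,ztop); print("meas",M)
    if M is None or not(35<M[1]<60): return False
    (x,y),a=M[0],M[3]
    r.move_to([x,y,ztcp+.07],down(a)); r.move_linear([x,y,ztcp],vel=.08)
    r.set_gripper(0,squeeze=50); r.move_linear([x,y,.30],vel=.2)
    print("open",r.current_opening(),"F",np.round(r.current_contact_force(),1),r.current_t()); return True
def drop(x,y,z,op):
    r.move_to([x,y,.30],down(0)); r.move_linear([x,y,z],vel=.15); r.set_gripper(op); r.move_linear([x,y,.30],vel=.25)
E
python3 - <<'E'
from h import *
BIN=(.588,-.239)
im=np.load("w1.npy",allow_pickle=True).item(); W=cloud(im)
t=np.load("top0.npy",allow_pickle=True).item(); T=cloud(t)
m=(abs(T[...,2]-.09)<.008)&(T[...,1]<-.1)&(T[...,1]>-.36)&(T[...,0]>.45)&(T[...,0]<.71)
print("bin",cv2.minAreaRect((T[m][:,:2]*1000).astype(np.float32)))
if pick((.684,.153),0,.089,.088,.75):
    print(np.round(r.current_tool_pos(),3))
E
```

```text
bin ((584.4909057617188, -225.67752075195312), (175.55447387695312, 196.30239868164062), 89.86687469482422)
meas (array([0.68441681, 0.15302905]), 44.78607177734375, 109.91799926757812, np.float64(0.12207043271385096), 2879)
open 0.5140424703683275 F [-0.9 -0.7 -2. ] 7.7
[0.684 0.153 0.298]
```

```bash
python3 - <<'E'
from h import *
r.move_linear([.58,.05,.30],vel=.25)
drop(.62,-.226,.10,.72)
if pick((.5037,.1397),0,.108,.098,.82):
    drop(.550,-.226,.11,.78)
    if pick((.6967,.0405),0,.126,.114,.82):
        r.move_linear([.58,.03,.30],vel=.25)
        drop(.585,-.226,.135,.78)
r.move_to([.56,-.15,.46],down(0)); im=cap("wrist"); save(im,"w2.png"); np.save("w2.npy",im,allow_pickle=True); print(r.current_t())
E
```

```text
meas (array([0.50310083, 0.13949783]), 49.88984680175781, 74.7008056640625, np.float64(0.19486008478595118), 2410)
open 0.577621149893064 F [-0.3 -0.6 -1.5] 17.1667
meas (array([0.69775165, 0.03958937]), 49.9034309387207, 74.7862548828125, np.float64(0.14964991258087298), 2637)
open 0.5825832287192912 F [ 0.6  0.3 -1. ] 25.6667
30.4667
```

View pics/w2.png

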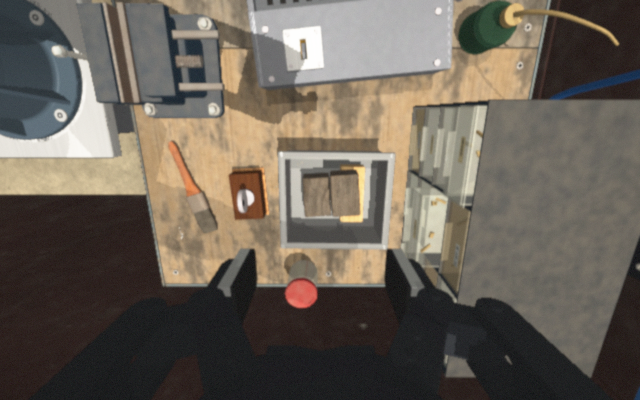

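All three offcuts are in the bin: dark ones at (316,193) and (345,190), the long one under them at (357,193). The key block is at (248,195). Now the hatch.

```bash
cat >> h.py <<'E'
YAW=.105; O=np.array([.600,.102,0])
def bw(x,y,z): return O+R.from_euler("z",YAW).apply([x,y,z])
E
python3 - <<'E'
from h import *
r.set_gripper(0,squeeze=60)
q=down(YAW); X=-.085; t=.013; rho=.125
def pt(th):
    e=np.array([-np.cos(th),np.sin(th)]); n=np.array([np.sin(th),np.cos(th)]); H=np.array([.117,.0785])
    C=H+rho*e+.0025*n; E=H+.147*e+.0025*n
    return bw(X,max(C[0],E[0])+t,C[1]+.022)
s=pt(2.15)
r.move_to([.5,.1,.42],q); r.move_to([s[0],s[1]+.04,.42],q); r.move_linear([s[0],s[1]+.04,s[2]],vel=.2)
for th in np.arange(2.15,-.001,-.13).tolist()+[0]:
    r.move_linear(pt(th),vel=.12); F=r.current_contact_force()
    print(round(th,2),np.round(F,1),np.round(r.current_tool_pos()-pt(th),4))
    if np.linalg.norm(F)>30: break
print(r.current_t())
E
```

```text
2.15 [-0.2  0.1  0.5] [ 0.0003 -0.0001  0.0005]
2.02 [-0.4  0.6 -0.5] [0.0003 0.     0.0004]
1.89 [ 0.4  0.1 -0.5] [ 0.0001 -0.0001  0.0001]
1.76 [-0.1  0.2  0.5] [ 0.0001 -0.      0.    ]
1.63 [-0.   0.1 -0.4] [ 0.0001  0.0001 -0.    ]
1.5 [0.1 0.2 0.3] [ 0.      0.     -0.0001]
1.37 [-0.5  0.6  0.1] [ 0.0001  0.0001 -0.    ]
1.24 [ 0.3 -0.5  0.1] [ 0.0001  0.     -0.    ]
1.11 [ 0.  -0.2 -0.1] [ 0.      0.     -0.0001]
0.98 [-0.1  0.6  0.9] [-0.  0. -0.]
0.85 [-0.2 -0.2 -0.4] [-0.0001 -0.0001 -0.0002]
0.72 [ 0.  -0.4  0.2] [-0.0001 -0.     -0.0001]
0.59 [-0.2 -0.3  0.4] [-0.0002 -0.     -0.0001]
0.46 [ 1.2 -0.8 -0.1] [-0.0001  0.     -0.    ]
0.33 [0.1 0.4 0.3] [-0.0001  0.0001  0.0001]
0.2 [ 0.5 -0.5 -0.1] [-0.0001  0.0001  0.0002]
0.07 [ 0.3 -0.5  0.4] [-0.0001  0.0001  0.0002]
0 [-0.2  0.8  0.3] [0.0002 0.0001 0.0004]
39.7
```

```bash
python3 - <<'E'
from h import *
im=cap("scene"); save(im,"s3.png",(200,150,420,290),3.6)
W=cloud(im)
E

```

```text
(no output)
```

View pics/s3.png

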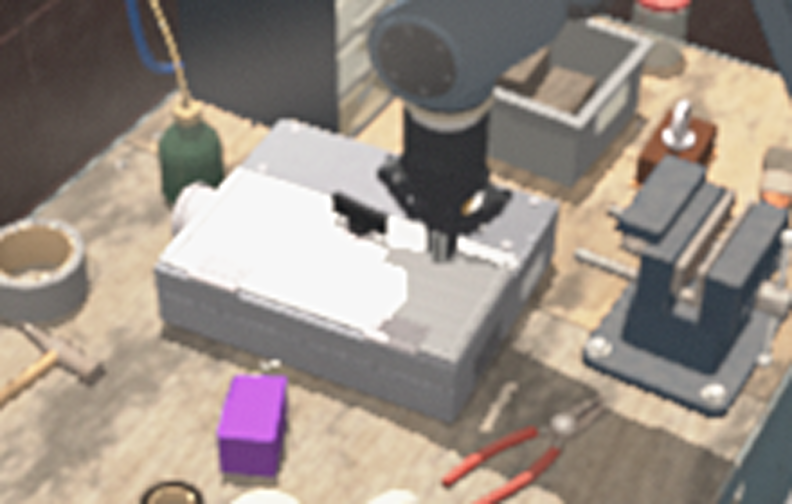

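The hatch is over and near flat, with the wing at crop (358,213). Next I press the edge down until firm, then look at the wing and keyhole from above.

```bash
python3 - <<'E'
from h import *
p=bw(-.085,-.018,.105)
r.move_linear(p,vel=.1)
for k in range(12):
    p[2]-=.001; r.move_linear(p,vel=.02); F=r.current_contact_force()
    if F[2]>22: break
print("press",np.round(F,1),r.current_tool_pos(),p)
r.move_linear([p[0],p[1],.2],vel=.2)
r.move_to(bw(-.02,-.09,.34),down(YAW))
im=cap("wrist"); np.save("w4.npy",im,allow_pickle=True); save(im,"w4.png")
W=cloud(im)
for P in [(-.1,0),(.1,0),(0,.06),(-.1,.1),(.1,.1),(-.1,-.02),(.1,-.02),(-.08,-.05),(.1,-.08)]:
    u,v=proj(im,bw(*P,.081)); u,v=int(round(u)),int(round(v)); print(P,(u,v), np.round(W[v,u],4) if 0<=u<640 and 0<=v<400 else None)
print("wing exp",proj(im,bw(0,2e-3,.114)),"slot exp",proj(im,bw(-.075,-.078,.081)),r.current_t())
E
```

```text
press [-9.5  1.3 27. ] [0.51754261 0.07544588 0.10284107] [0.51735466 0.07519052 0.101     ]
(-0.1, 0) (256, 99) [0.5001 0.092  0.0801]
(0.1, 0) (421, 99) [0.699  0.1127 0.0806]
(0, 0.06) (340, 44) [0.5942 0.162  0.0798]
(-0.1, 0.1) (250, 4) [0.4894 0.1915 0.0796]
(0.1, 0.1) (430, 4) [0.6887 0.2118 0.0803]
(-0.1, -0.02) (257, 117) [0.5023 0.0712 0.0807]
(0.1, -0.02) (420, 116) [0.7017 0.0932 0.0809]
(-0.08, -0.05) (275, 141) [0.5261 0.0444 0.0808]
(0.1, -0.08) (415, 165) [0.7101 0.0318 0.0733]
wing exp (np.float64(340.38238787216295), np.float64(96.11490031118268)) slot exp (np.float64(279.4853505517432), np.float64(163.47329611799228)) 42.5417
```

View pics/w4.png

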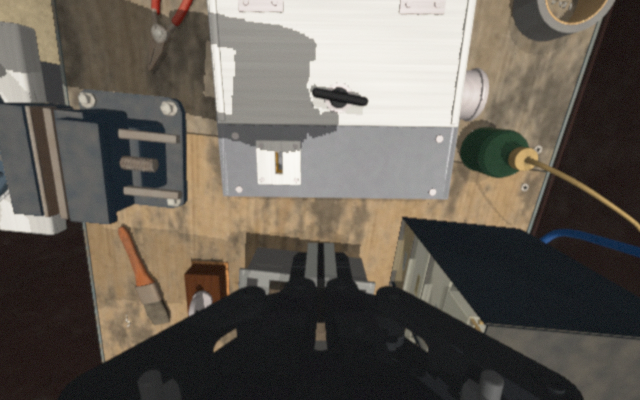

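The picture shows the hatch flat (z about 0.080 all over). The wing centre is at (340,97), tilted about 0.2 rad clockwise. The slot is at (278,162), within about 1.5 px of the box-frame prediction. Now I turn the wing.

```bash
python3 - <<'E'
from h import *
c=bw(0,.002,.115); a0=YAW+np.pi/2
r.set_gripper(.42,squeeze=40)
r.move_to(c+[0,0,.09],down(a0-.2)); print(r.current_q()[5]); r.move_linear(c,vel=.08)
print(np.round(r.current_contact_force(),1)); r.set_gripper(0); print("open mm",r.current_opening()*85)
for w in [.4,.7,1.0,1.2,1.35,1.45,1.5,1.53]:
    r.move_linear(c,rot=down(a0-w)) ; print(w,np.round(r.current_contact_force(),1),np.round(r.current_torque(),2))
    if abs(r.current_torque()[2])>1: break
r.set_gripper(.42); r.move_linear(c+[0,0,.1],vel=.15)
r.set_gripper(.0)
r.move_to(bw(-.02,-.09,.34),down(YAW)); im=cap("wrist"); np.save("w5.npy",im,allow_pickle=True); save(im,"w5.png",(220,60,460,210),3)
W=cloud(im); u,v=map(int,proj(im,bw(.1,0,.081))); print(W[v,u], r.current_t())
# look at the key
r.move_to([.36,-.22,.30],down(0)); im=cap("wrist"); np.save("w6.npy",im,allow_pickle=True); save(im,"w6.png")
E
```

```text
-1.3790489636759777
[-0.1 -0.4 -0.9]
open mm 9.142856036826764
0.4 [-0.7  5.1  4. ] [ 0.83  0.1  -0.04]
0.7 [-0.7  5.3  5.2] [ 0.89  0.18 -0.02]
1.0 [-1.4  5.5  5.6] [ 0.75  0.28 -0.07]
1.2 [-2.3  4.2  6.1] [ 0.78  0.38 -0.09]
1.35 [-1.7  4.4  7. ] [ 0.74  0.41 -0.04]
1.45 [-2.7  3.9  6.6] [ 0.77  0.5  -0.01]
1.5 [-2.4  5.2  7.5] [ 0.79  0.51 -0.05]
1.53 [-2.2  5.   6.3] [0.82 0.47 0.27]
[0.6992995  0.11286956 0.08050113] 50.7167
```

View pics/w5.png

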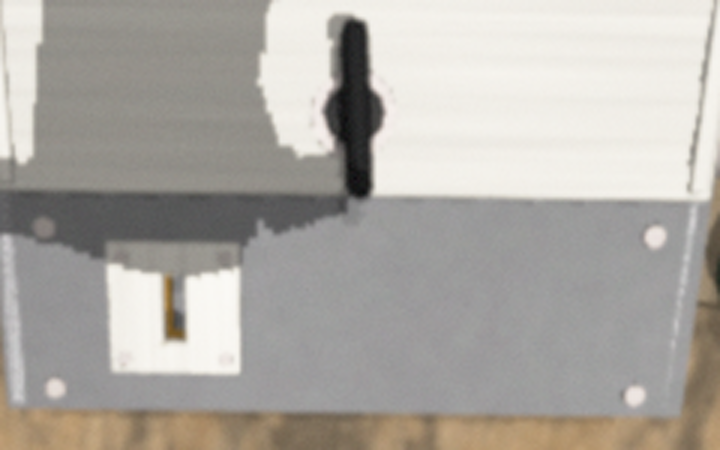

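View pics/w6.png

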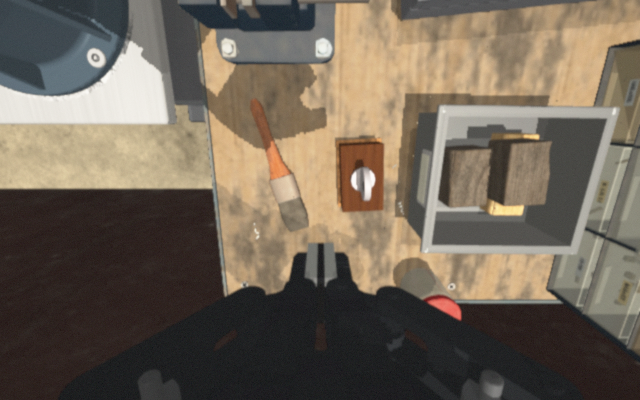

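The wing now lies across the edge (crop (352,25)–(360,190)), and the slot is at full px (278.3,162.5). The key stands in its block at (363,183). I'll measure the key from closer up.

```bash
python3 - <<'E'
from h import *
im=np.load("w5.npy",allow_pickle=True).item(); print("keyhole",pix(im,278.3,162.5,.081),bw(-.075,-.078,.081))
def key(im):
    W=cloud(im)
    D=np.hypot(W[...,0]-.41,W[...,1]+.225)<.08
    def rc(lo,hi):
        P=W[D&(W[...,2]>lo)&(W[...,2]<hi)]; return len(P),cv2.minAreaRect((P[:,:2]*1000).astype(np.float32)) if len(P)>4 else None,P.mean(0) if len(P) else None
    print("block",rc(.033,.042)); print("collar",rc(.0425,.049)); print("grip",rc(.055,.1)); print("griptop",rc(.08,.1))
key(np.load("w6.npy",allow_pickle=True).item())
r.move_to([.405,-.30,.20],down(0)); im=cap("wrist"); np.save("w7.npy",im,allow_pickle=True); key(im)
u,v=map(int,proj(im,np.array([.41,-.225,.06]))); print(u,v); save(im,"w7.png",(max(u-110,0),max(v-80,0),max(u-110,0)+220,max(v-80,0)+160),3.5)
E
```

```text
keyhole [0.53289269 0.01764011 0.081     ] [0.53358802 0.01656904 0.081     ]
block (2317, ((415.903076171875, -229.43150329589844), (56.18867874145508, 90.71076965332031), 3.123394727706909), array([ 0.41538071, -0.22623781,  0.03835265]))
collar (246, ((445.06781005859375, -228.8856201171875), (89.38773345947266, 29.288545608520508), 0.16620531678199768), array([ 0.4203147 , -0.22835051,  0.0445599 ]))
grip (527, ((450.8822021484375, -227.9657745361328), (78.51139831542969, 49.72712707519531), 2.7050156593322754), array([ 0.44507609, -0.22594202,  0.07873199]))
griptop (316, ((450.99017333984375, -228.16236877441406), (78.4026107788086, 49.709999084472656), 3.038081169128418), array([ 0.45113863, -0.22678937,  0.08609821]))
block (5013, ((416.046875, -229.25843811035156), (56.07279586791992, 90.27180480957031), 3.000147581100464), array([ 0.41584005, -0.2266473 ,  0.03841419]))
collar (612, ((445.2919006347656, -229.46926879882812), (29.56412124633789, 88.87767028808594), 89.80765533447266), array([ 0.42044626, -0.22878821,  0.04449108]))
grip (1059, ((451.0180969238281, -228.75303649902344), (78.40999603271484, 50.20999526977539), 3.418337821960449), array([ 0.44879031, -0.22709093,  0.08144578]))
griptop (771, ((451.0939636230469, -228.95098876953125), (78.3921127319336, 50.18638229370117), 3.7515716552734375), array([ 0.45089557, -0.2272124 ,  0.08607428]))
326 112
```

View pics/w7.png

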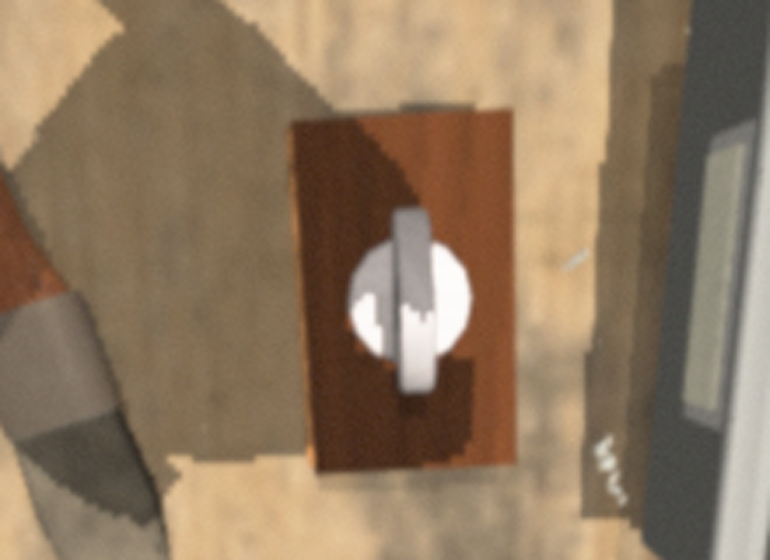

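```bash
cat >> h.py <<'E'
def keyfit(im,xy,rad=.04,z0=.039):
    W=cloud(im); D=np.hypot(W[...,0]-xy[0],W[...,1]-xy[1])<rad
    for n,lo,hi in [("collar",z0+.0035,z0+.010),("grip",z0+.02,z0+.06)]:
        P=W[D&(W[...,2]>lo)&(W[...,2]<hi)]
        if len(P)>4: print(n,len(P),[np.round(k,1) for k in cv2.minAreaRect((P[:,:2]*1000).astype(np.float32))],"zmax",np.round(P[:,2].max(),4))
E
python3 - <<'E'
from h import *
keyfit(np.load("w7.npy",allow_pickle=True).item(),(.416,-.229),.032)
im=np.load("w7.npy",allow_pickle=True).item()
# picture crop origin (216,32): grip top ends, collar ellipse
for u,v,z in [(411,210,.07),(418,390,.07),(411,299,.045)]: print(pix(im,216+u/3.5,32+v/3.5,z))
E
```

```text
collar 568 [array([ 416.1, -229.7]), array([29.4, 30.9]), np.float64(86.0)] zmax 0.0483
grip 567 [array([ 416. , -229.3]), array([ 8.4, 41.8]), np.float64(2.9)] zmax 0.0874
[ 0.41530232 -0.20955385  0.07      ]
[ 0.41749541 -0.25007758  0.07      ]
[ 0.41659186 -0.2294805   0.045     ]
```

```bash
python3 - <<'E'
from h import *
r.move_linear([.405,-.30,.32],vel=.25)
r.move_to([.524,-.053,.24],down(0)); im=cap("wrist"); np.save("w8.npy",im,allow_pickle=True)
u,v=map(int,proj(im,np.array([.533,.017,.081]))); print(u,v); save(im,"w8.png",(u-50,v-40,u+50,v+40),8)
W=cloud(im); hsv=cv2.cvtColor(im["pixels"],cv2.COLOR_RGB2HSV)
m=(W[...,2]>.0785)&(W[...,2]<.084)&(np.hypot(W[...,0]-.533,W[...,1]-.017)<.04)&(W[...,1]<.053)
l=cv2.connectedComponentsWithStats(cv2.morphologyEx(m.astype(np.uint8),cv2.MORPH_OPEN,np.ones((3,3))))
P=W[l[1]==1+np.argmax(l[2][1:,4])]; print(cv2.minAreaRect((P[:,:2]*1000).astype(np.float32)),np.median(P[:,2]),r.current_t())
E
```

```text
330 116
((532.149169921875, 17.746841430664062), (56.084171295166016, 55.99226760864258), 5.226999282836914) 0.08039394100498529 54.4417
```

View pics/w8.png

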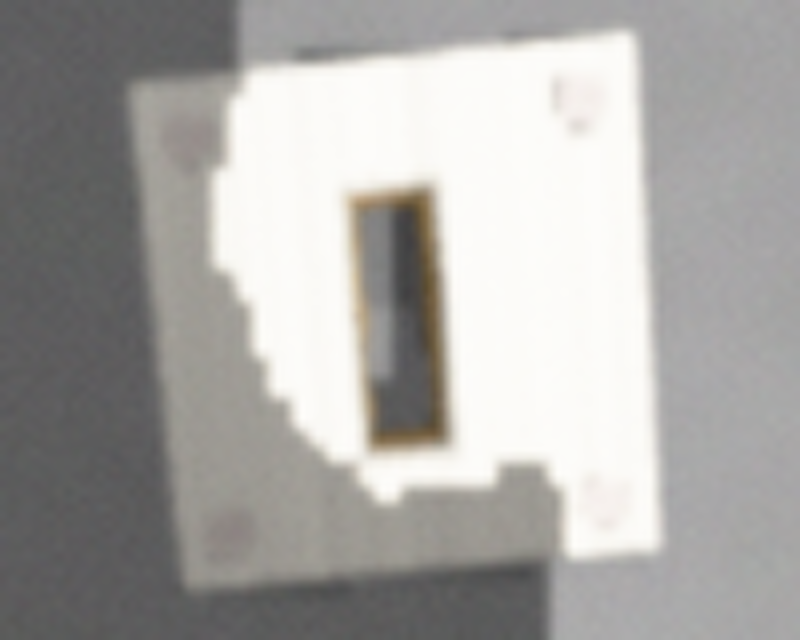

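The plate fits as a 56.1 x 56.0 mm square centred at (0.532,0.018), yaw 0.09, with the slot open and in line (crop centre (400,318)). I'll pick the key and insert it.

```bash
cat >> h.py <<'E'
KY=.091; KH=np.array([.5324,.0177]); BS=np.array([.416,-.2293]); BY=.05; OFF=.033
def insert(xy,yaw,zc):
    "lower the held key so that its collar rests at zc; search small offsets if blocked"
    q=down(yaw); c=np.array([xy[0],xy[1],zc+OFF])
    r.move_linear(c+[0,0,.028],rot=q,vel=.08); F0=np.array(r.current_contact_force())
    for dx,dy in [(0,0),(1.5,0),(-1.5,0),(0,1.5),(0,-1.5),(1.5,1.5),(-1.5,1.5),(1.5,-1.5),(-1.5,-1.5)]:
        d=np.array([dx,dy,0])/1000; r.move_linear(c+d+[0,0,.026],vel=.03); z=.024
        while z>-.0025:
            r.move_linear(c+d+[0,0,z],vel=.03); F=np.array(r.current_contact_force())-F0
            if F[2]>6: break
            z-=.002
        print("ins",dx,dy,"z",round(z,4),np.round(F,1),np.round(r.current_torque(),2))
        if z<.004: return d
    return None
E
python3 - <<'E'
from h import *
r.set_gripper(.35,squeeze=80)
r.move_to([BS[0],BS[1],.18],down(BY)); r.move_linear([BS[0],BS[1],.072],vel=.08)
print(np.round(r.current_contact_force(),1)); r.set_gripper(0); print("open mm",r.current_opening()*85)
r.move_linear([BS[0],BS[1],.20],vel=.1); print("open mm",r.current_opening()*85)
r.move_to([KH[0],KH[1],.20],down(KY))
print(insert(KH,KY,.081),r.current_tool_pos(),r.current_t())
E
```

```text
[ 0.  -0.6 -0.3]
open mm 6.694819818029924
open mm 6.305549732169609
ins 0 0 z -0.0 [-1.6  0.9  6.7] [-0.07  0.29  0.01]
[0. 0. 0.] [0.53268943 0.01768617 0.11449782] 64.3917
```

Inserted: contact with the plate comes at exactly collar height. Now the turn.

```bash
python3 - <<'E'
from h import *
p=np.array(r.current_tool_pos()); p[:2]=KH; p[2]=.1142
r.move_linear(p,vel=.03); T0=r.current_torque()[2]
def turn(seq,lim):
    for w in seq:
        r.move_linear(p,rot=down(KY-w)); t=r.current_torque()[2]-T0; print(round(w,2),"T",round(t,3),np.round(r.current_contact_force(),1))
        if abs(t)>lim: return w
    return w
a=turn([.3,.6,.9,1.0,1.05,1.1,1.14,1.18,1.22,1.26],.45); r.sleep(.4)
print(r.current_tool_pos())
b=turn([.9,.6,.3,.1,0,-.05,-.1,-.14,-.18,-.22],.45); r.sleep(.4)
print(a,b,r.current_tool_pos(),r.current_opening()*85,r.current_t())
im=cap("wrist"); keyfit(im,KH,.035,.081)
E
```

```text
0.3 T -0.015 [-2.2  0.8  7.3]
0.6 T 0.027 [-3.2  0.4  7.7]
0.9 T 0.099 [-3.1  2.1  8.4]
1.0 T -0.035 [-4.3  2.2  7.7]
1.05 T 0.053 [-3.7  3.1  8.1]
1.1 T 0.016 [-3.9  2.6  8.5]
1.14 T 0.021 [-3.7  2.3  8.1]
1.18 T 0.054 [-3.4  2.7  8.3]
1.22 T -0.008 [-3.3  2.7  8.5]
1.26 T 0.243 [-4.   2.9  8.4]
[0.532104   0.01809414 0.11447484]
0.9 T 0.055 [-1.4  1.6  6.5]
0.6 T 0.013 [-2.9  1.4  6.3]
0.3 T 0.061 [-2.3  1.   5.9]
0.1 T 0.068 [-1.5  0.8  6.1]
0 T 0.026 [-1.8  1.4  5.7]
-0.05 T 0.024 [-0.8  0.7  6.6]
-0.1 T 0.022 [-2.1  2.9  6.7]
-0.14 T -0.019 [-1.2  0.2  5.9]
-0.18 T -0.03 [-0.8  2.   5.4]
-0.22 T -0.286 [-1.5  1.4  7.2]
1.26 -0.22 [0.5325912  0.01787456 0.11448843] 6.217758123255597 71.8
collar 609 [array([529.6,  25.7]), array([30.7, 15.9]), np.float64(17.8)] zmax 0.0887
grip 5023 [array([529.1,  28.5]), array([51. , 43.4]), np.float64(57.9)] zmax 0.141
```

Both stops were felt: the torque rises past friction at 1.26 and −0.22, symmetric about 0.525. I'll draw out at −0.06, so the rotor isn't dragged off home, and return the key.

```bash
python3 - <<'E'
from h import *
p=np.array([KH[0],KH[1],.1142])
r.move_linear(p,rot=down(KY+.24)); r.sleep(.2); print("T",round(r.current_torque()[2],3))
r.move_linear(p,rot=down(KY+.06)); r.sleep(.1)
z=p[2]
while z<.150:
    z+=.004; r.move_linear([KH[0],KH[1],z],vel=.04); F=r.current_contact_force()
    if F[2]<-12: print("stuck",z,F); break
else:
    r.move_linear([KH[0],KH[1],.20],vel=.15); print("out",np.round(F,1),r.current_opening()*85)
    r.move_to([BS[0],BS[1],.16],down(BY))
    print(insert(BS,BY,.039),r.current_tool_pos(),r.current_opening()*85,r.current_t())
E
```

```text
T -0.402
out [-0.4  0.2 -0.7] 6.656612670992551
ins 0 0 z -0.0 [-1.1  1.2  8.4] [0.19 0.31 0.02]
[0. 0. 0.] [ 0.41623627 -0.22943093  0.07247354] 6.614573575676697 80.9333
```

```bash
python3 - <<'E'
from h import *
r.set_gripper(.35); r.move_linear([BS[0],BS[1],.20],vel=.1)
r.move_linear([.405,-.30,.20],rot=down(0)); im=cap("wrist"); keyfit(im,BS,.032)
r.move_linear([.405,-.30,.32],vel=.25); r.move_to([.524,-.053,.30],down(0)); im=cap("wrist"); save(im,"w9.png")
W=cloud(im); u,v=map(int,proj(im,bw(.1,0,.081))); print(np.round(W[v,u],4))
r.move_to([.45,-.1,.45],down(0)); t=cap("top"); save(t,"top9.png",(180,130,480,290),2.6); print(r.current_t())
E
```

```text
collar 575 [array([ 415.8, -229.7]), array([29.4, 30.9]), np.float64(85.8)] zmax 0.0478
grip 569 [array([ 415.9, -229.4]), array([ 8. , 41.9]), np.float64(2.4)] zmax 0.0872
[0.6994 0.1134 0.0794]
85.9167
```

View pics/w9.png

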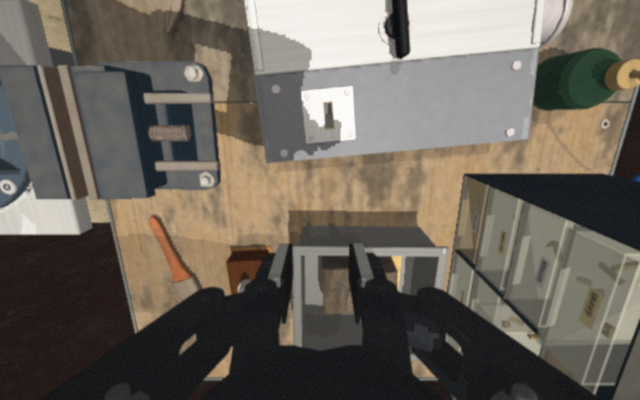

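View pics/top9.png

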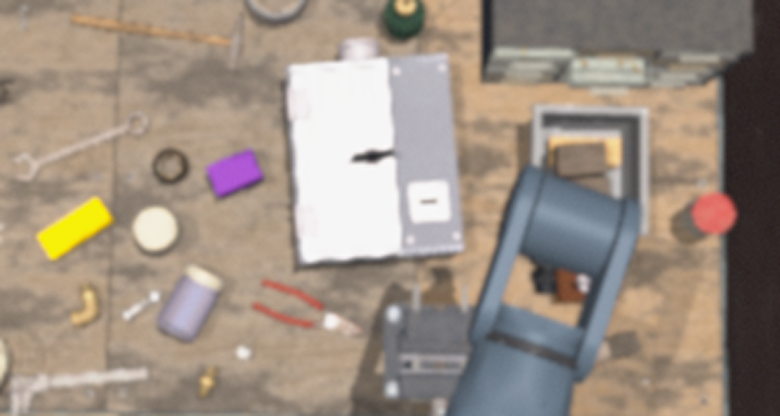

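The hatch is shut, the wing lies across its edge at (398,25), and the keyhole at (328,115) is empty with the slot clear. The key is back in its block and the offcuts are in the bin. The pot, tape and jar stand where they were. Handing in.

```bash
python3 -c "
from h import *
print(r.current_contact_force()); r.hand_in()"
```

```text
[-0.72846984  0.18350621 -0.13423416]
the job is handed in; nothing more can be done
```

The job is done and handed in at about 86 s on the robot's clock; the hand-in reports no verdict.

- **Offcuts:** The long one and both dark ones are in the scrap bin. No pale offcut was seen at the start, and the purple and yellow look-alikes were left alone.
- **Hatch and wing knob:** The hatch lies flat, at about 0.080 m all over. I turned the knob to about 1.53 rad, where it met the stop, and the wing lies across the edge.
- **Key and lock:** The key went in to the collar on the first try. Torque rose at both ends (tool at +1.26 and −0.24 rad), so I take the lock to have reached its stop and come back home. The lock's own angle can't be read. The tool's travel was about 0.1 rad more than the stated play would give; I put that down to compliance.
- **Key block:** The key is back within about 1 mm of its first measured place, at the same height.
- **Last checks:** In the final pictures the keyhole slot is clear, and the jar, pot and tape look unmoved. The robot was clear of everything.

No check failed, and nothing was seen to be knocked aside during the run.

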